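# Clip a bead tube and hold the colour probe on its band

### The job

Take the yellow bead tube with the white band from the wooden rest, press it straight down past the sprung orange jaw until it lies fully home in both forks of the blue clip, about centred, and let go of it. Then draw the pink colour probe up out of its stand and hold it upright with its foot on the middle of the tube's white band, pressing gently so that the sprung nose goes in about half way; finish while still holding it there. Leave the green tube, jar, spool and pliers alone.

Things in the scene. Friction and masses are not known exactly. Their poses are not given: they have to be found in the camera images.
- tube: Yellow rigid bead tube, 18 mm diameter, 150 mm long, 45 g, white band, pink label, black cap (20 mm, at its -y end). Origin on its axis at mid length; y is the axis, level at the start, 37 mm above the table. It may lie in either slot of the rest. Its middle 80 mm is clear of supports: grip it there across the 18 mm. It may roll about its axis.
- band (a point): Point on the yellow tube's axis at the middle of the white band, 18 mm from mid length on the side away from the cap. The band is 16 mm wide and goes all round; its top is 9 mm above this point.
- spare: Green capped bead tube of the same size, no white band; in the other slot of the rest, parallel, 80 mm from the yellow one. Leave alone. Origin at its middle, y its axis.
- rest: Plywood rest 130 x 130 mm fixed to the table, base 6 mm thick, slots along its y at x = -40 and +40 mm; each slot has supports only at y = -50 and +50 mm (10 mm thick), with small lips 8 mm high (36 mm above the table) beside the tube. Origin under its centre.
- clip: Blue and aluminium clip fixed to the table: base 70 x 130 x 10 mm, two forks at y = -48 and +48 mm, 14 mm thick (82 mm clear between). Fixed prongs on the -x side, jaw arms on the +x side, both flared to guide the tube in from above (tops up to 83 mm above the table, mouth about 30 mm wide). Origin under its centre; y along the seat.
- clip_seat (a point): Where the seated tube's origin (mid length, on the axis) belongs: 55 mm above the table, midway between the forks. Its y is the tube's axis when seated; either end of the tube may go either way.
- jaw (a joint): Orange sprung jaw with an arm at each fork, hinged low on the clip's +x side; rad, 0 = shut, grows as it swings outward. The tube pushed down opens it about 0.06 rad (about 5 to 10 N of push in all) and it springs back to 0 over the seated tube.
- probe: Pink pen-like colour probe, 70 g, upright in the stand. Origin on its axis at the underside of its black collar (34 mm diameter, 6 mm thick), which rests on the stand's top; z up along the probe. Grip: 22 mm diameter, 6 to 80 mm above the origin (lamp on top to 82 mm). Below the collar a barrel 16 mm diameter, 32 mm long, then the sprung nose.
- foot (a point): Centre of the flat rubber foot (12 mm diameter) at the end of the probe's nose, 45 mm below the probe's origin with the nose out. It moves with the nose.
- nose (a joint): How far the sprung nose is pushed into the probe: m, 0 = fully out, 0.008 = fully in. Spring 600 N/m with no preload: half way in is 4 mm and about 2.4 N.
- stand: Dark wooden block 75 x 75 x 50 mm fixed to the table, with a vertical through hole 22 mm in diameter at its centre in which the probe hangs. Origin under its centre.
- jar: Green closed jar 48 mm diameter, 60 mm tall; leave alone. Origin under its centre.
- spool: Green wire spool, flat disc 72 mm diameter, 17 mm high; leave alone. Origin under its centre.
- pliers: Pliers with pink handles lying flat, 140 mm long, 50 mm wide, 10 mm high; leave alone. Origin under the pivot, handles to -y, jaws to +y.
There are look-alikes about, which are no part of the job. Several things look just like the clip: the one meant starts farthest from the robot's base.

How it is judged:
On the way, in this order (a step that is already met when the one before it is completed fails the run):
1. the yellow tube, pressed down, swings the sprung jaw open (value of joint jaw above 0.02 rad and contact force between tube and clip above 0.3 N).
2. the tube lies home in both forks, jaw shut over it, let go (horizontal distance between tube and clip_seat below 0.01 m and z of tube in the frame of clip_seat between -0.003 and 0.003 m and angle between the y axis of tube and the y axis of clip, either way round below 0.06 rad and value of joint jaw below 0.03 rad and contact force between the fingers and tube below 0.1 N), for 0.2 s.
3. the probe is drawn out of its stand in the fingers (height (world z) of foot above 0.055 m and contact force between the fingers and probe above 2 N), for 0.1 s.
At the end, for the whole second after the job is handed in: Tube home in both forks (10 mm along, 3 mm high, 0.06 rad), jaw under 0.03 rad, arm off the tube. Probe in the fingers, upright within 0.12 rad, foot within 7 mm of the band's middle, pressing 0.5 to 6 N, nose in 1.5 to 6.8 mm, resting on nothing else, still (horizontal distance between tube and clip_seat below 0.01 m and z of tube in the frame of clip_seat between -0.003 and 0.003 m and angle between the y axis of tube and the y axis of clip, either way round below 0.06 rad and value of joint jaw below 0.03 rad and horizontal distance between foot and band below 0.007 m and angle between probe's own z axis and vertical below 0.12 rad and contact force between probe and tube between 0.5 and 6 N and value of joint nose between 0.0015 and 0.0068 m and contact force between the fingers and probe above 2 N and contact force between the arm and tube below 0.1 N and contact force between probe and clip below 0.1 N and contact force between probe and stand below 0.1 N and linear speed of each of probe, tube below 0.02 m/s); the arm keeps its last pose, push and grip.
It fails at once if the probe is rammed on the tube (over 15 N) (contact force between probe and tube above 15 N).
It fails at once if the green tube is disturbed (moved over 15 mm) (distance of spare from where it was at the start of the episode above 0.015 m).
It fails at once if the jar is disturbed (moved over 15 mm) (distance of jar from where it was at the start of the episode above 0.015 m).
It fails at once if the spool is disturbed (moved over 15 mm) (distance of spool from where it was at the start of the episode above 0.015 m).
It fails at once if the pliers is disturbed (moved over 15 mm) (distance of pliers from where it was at the start of the episode above 0.015 m).
It also fails if it takes over 58 s, if anything falls off the work surface, if the arm or the gripper's body presses on something with over 40 N, if the wrist force passes 120 N, or if a joint passes its speed limit or range.

### The arm

A 7-joint arm with a two-finger parallel gripper is mounted at the origin on the work surface. World frame = base frame: x ahead of the robot, y to its left, z up, the work surface at z = 0. Lengths are in m, angles in rad, forces in N, time in s.
With the tool pointing down it reaches from about 0.4 to 0.875 m from the base axis. Payload 19.3 kg.
Tool frame: the origin (TCP) lies between the finger pads; the fingertips stand 17 mm ahead of it and the grasp point (between the pads) lies 2 mm behind it; z points along the fingers, y is the line along which they close (so a half turn about z gives the same grasp; the last joint's range is limited). The gripper opens to 85 mm and grips with 20 to 120 N. Pads are 22 mm wide; open, the fingers measure 114 mm over their backs; the gripper's body (76 mm by 85 mm) begins 54 mm behind the grasp point. The pads swing forward as they close: fully open they stand 13 mm farther back than shut.
Start: joints at [1.031, 0.521, -0.036, 1.599, 0.021, 1.021, -0.113], TCP at [0.283, -0.557, 0.227] pointing down, gripper open.
Joint ranges: [-2.91, 2.91], [-0.3, 2.13], [-1.5, 1.42], [0.17, 2.43], [-1.26, 4.41], [0.16, 1.93], [-2.52, 2.52]. Speed limits (rad/s): [1.89, 1.89, 2.39, 2.39, 3.01, 3.01, 3.01].

### API

Orientations are given as [roll, pitch, yaw] about the fixed x, y, z axes, in that order (R = Rz(yaw) Ry(pitch) Rx(roll)).
In Python, from workcell import bot gives the robot as it stands.
- The arm moves only by the shell command python3 -m inch 'ROWS' [FORCE]. ROWS is JSON, a list of rows, each a list of 7 numbers: the shift along the tool's x, y, z in units of 200 mm (1.0 is 200 mm), then the turn, a rotation vector about the tool's x, y, z in units of 90 degrees (1.0 is 90 degrees), then the opening, from 0 (shut) to 1 (fully open). In form: [[x, y, z, rx, ry, rz, grip], ...]. A call has 1 to 20 rows; each row is the pose to reach, as a shift and turn from the pose commanded when the call began, along the tool's axes at that moment; what a row does not reach only later rows make up. A row lasts 1/8 s, in which the tool goes at most 62.5 mm and 10.7 degrees, less where a joint would pass 70% of its speed; a pose out of reach is approached as far as the arm can. A call with a number of a shift or a turn outside -1 to 1 is refused whole. A call with a gripper value outside its range is refused whole. The fingers move at their own pace and stop on an object; FORCE is the grip in N (left out, the last holds). Time passes only in rows, so rows that repeat a pose let the fingers close. It gives the time, the measured TCP pose, the force, the opening and the grip force at its end, in the units of the state.
- bot.observe(): the state, without advancing time (a new reading comes with each control period).
- bot.grab_frame(name): name is "side" or "top" or "wrist"; returns a dict with "img" (384x512x3 uint8, red, green, blue), "z_map" (384x512 float32, m along the optical axis (not along the pixel's ray), 0 where there is no reading), "vfov" (degrees; the focal length in pixels is half the picture's height over the tangent of half this angle, whatever the lens; pixels are square), "cx", "cy" (the principal point, pixels), "distortion" ([k1, k2, p1, p2, k3] as OpenCV has them; the pictures are not rectified), "rvec" (rotation vector, rad) and "tvec" (3), from world to camera coordinates, as OpenCV has them. Camera axes: x right, y down, z forward; pixel columns grow to the right and rows downward; lengths in m; the calibration is good to about 2 mm. A picture is of the moment at which its call begins.
- bot.job_done(): hands the job in; it is judged then, once.
The state is a dict: "clock": time; "qpos": joint angles; "qd": joint speeds; "joint_efforts": joint torques, N m; "position": TCP position; "tool_rot": TCP orientation; "force": force on the tool from outside, world axes, zero at the start; "moment": the same for the moment, N m; "grip_width": finger opening in m; "finger_force": force on a finger pad.
Only numpy, scipy, OpenCV 4.12 (cv2) and the standard library are available. Lean on these libraries where they do the work, as an engineer would, in place of code of your own. Each camera call takes 0.05 s, during which the arm holds its last target. There are 200 camera calls.

## Working session

There is one attempt and no reset: what is moved stays moved. The work goes in short steps, Python scripts to look and compute and a shell command to move; the robot and the scene stay as the last step left them, time stands still between calls to the robot, and variables do not carry over. Pictures are saved under pics/ and viewed, at most 10 in all, crops included, and the job is handed in when it is done.

```bash
mkdir -p pics; ls; cat > h.py <<'E'
import numpy as np, cv2, pickle
from workcell import bot
def grab(n,fn=None):
    f=bot.grab_frame(n)
    if fn: cv2.imwrite('pics/'+fn+'.png',f['img'][:,:,::-1]); pickle.dump(f,open('pics/'+fn+'.pkl','wb'))
    return f
def load(fn): return pickle.load(open('pics/'+fn+'.pkl','rb'))
def KR(f):
    F=f['img'].shape[0]/2/np.tan(np.radians(f['vfov'])/2)
    K=np.array([[F,0,f['cx']],[0,F,f['cy']],[0,0,1.]]);R=cv2.Rodrigues(np.array(f['rvec'],float))[0]
    return K,R,np.array(f['tvec'],float).ravel(),np.array(f['distortion'],float)
def cloud(f):
    "world xyz per pixel (384,512,3), nan where none"
    K,R,t,D=KR(f);h,w=f['z_map'].shape
    uv=np.stack(np.meshgrid(np.arange(w),np.arange(h)),-1).reshape(-1,1,2).astype(float)
    n=cv2.undistortPoints(uv,K,D).reshape(-1,2);z=f['z_map'].reshape(-1,1).astype(float).copy();z[z==0]=np.nan
    return ((np.c_[n*z,z]-t)@R).reshape(h,w,3)
def ray(f,uv,z):
    "world point where the pixel's ray meets height z"
    K,R,t,D=KR(f);n=cv2.undistortPoints(np.array(uv,float).reshape(-1,1,2),K,D).reshape(-1,2)
    d=np.c_[n,np.ones(len(n))]@R;c=-t@R
    return c+d*((z-c[2])/d[:,2])[:,None]
def tri(f1,p1,f2,p2):
    "least-squares point from two rays, and miss distance"
    A=np.zeros((3,3));b=np.zeros(3);L=[]
    for f,p in((f1,p1),(f2,p2)):
        K,R,t,D=KR(f);n=cv2.undistortPoints(np.array([[p]],float),K,D).reshape(2);d=np.r_[n,1]@R;d/=np.linalg.norm(d);c=-t@R
        M=np.eye(3)-np.outer(d,d);A+=M;b+=M@c;L.append((M,c))
    X=np.linalg.solve(A,b);return X,[np.linalg.norm(M@(X-c)) for M,c in L]
E
python3 - <<'E'
from h import *
s=bot.observe()
print({k:np.round(v,3) for k,v in s.items()})
a=[]
for n in('top','side'):
    f=grab(n,n+'0'); K,R,t,D=KR(f);print(n,np.round(-t@R,3),K[0,0])
    a.append(f['img'])
E
```

```text
pics
{'clock': np.float64(0.0), 'qpos': array([ 1.031,  0.522, -0.036,  1.6  ,  0.021,  1.021, -0.113]), 'qd': array([-0.001, -0.   ,  0.001,  0.001,  0.001,  0.   , -0.001]), 'joint_efforts': array([-1.0000e-03, -9.2707e+01,  1.9800e+00, -3.6993e+01,  1.8000e-02,
        8.0000e-03, -0.0000e+00]), 'position': array([ 0.283, -0.557,  0.226]), 'tool_rot': array([-3.14,  0.  ,  0.47]), 'force': array([-0.137, -0.409, -0.136]), 'moment': array([ 0.035,  0.026, -0.039]), 'finger_force': np.float64(0.0), 'grip_width': np.float64(0.085)}
top [ 0.391 -0.     1.032] 435.24941123427766
side [0.343 0.71  0.65 ] 418.7511328474268
```

View pics/top0.png

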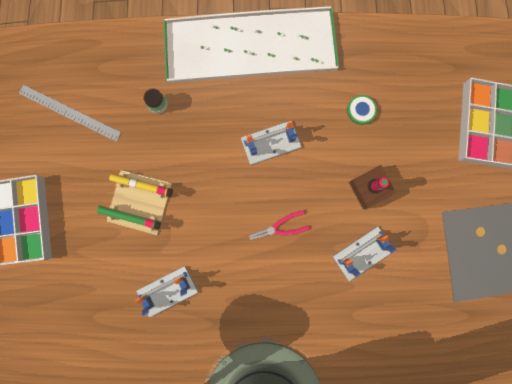

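View pics/side0.png

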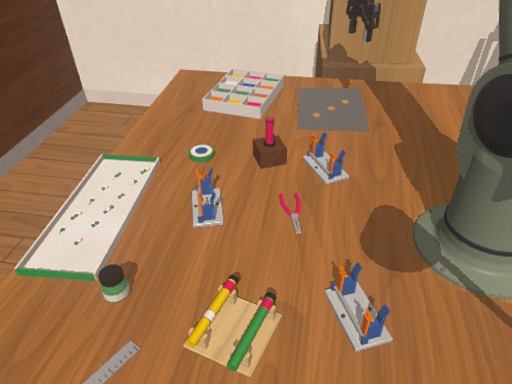

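The top view shows the yellow tube at about (112,179)-(170,192), the green tube below it, the stand at (375,187), and three clips. The one farthest from the base is at (271,142). The side view shows that clip at (207,197), the tube at (213,311), and the probe at (270,140). Next I enlarge these.

```bash
python3 - <<'E'
from h import *
T=load('top0')['img'];S=load('side0')['img']
def c(I,x,y,w=66,h=75,k=4): return cv2.resize(I[y:y+h,x:x+w],None,fx=k,fy=k,interpolation=cv2.INTER_CUBIC)
o=np.vstack([np.hstack([c(T,108,160),c(T,238,105),c(T,345,140)]),np.hstack([c(S,185,265),c(S,178,160),c(S,240,105)])])
print(o.shape);cv2.imwrite('pics/crop.png',o[:,:,::-1])
# clouds
for n in('top0','side0'):
    f=load(n);P=cloud(f);I=cv2.cvtColor(f['img'],cv2.COLOR_RGB2HSV).astype(int);H,Sa,V=I[...,0],I[...,1],I[...,2]
    lim=(lambda a,b,c,d:(P[...,0]>a)&(P[...,0]<b)&(P[...,1]>c)&(P[...,1]<d))
    yel=(H>22)&(H<32)&(Sa>200)&(V>120)
    blue=(H>105)&(H<125)&(Sa>150)
    ora=(H>5)&(H<14)&(Sa>200)&(V>150)
    pink=(H>165)&(H<178)&(Sa>170)
    for nm,m in(('yel',yel),('blue',blue),('ora',ora),('pink',pink)):
        k,l,st,ce=cv2.connectedComponentsWithStats(m.astype(np.uint8))
        for i in range(1,k):
            if st[i,4]>12:
                q=P[l==i];print(n,nm,st[i,4],np.round(ce[i]),np.round(np.nanmedian(q,0),3),'zmax',np.round(np.nanpercentile(q[:,2],95),3))
E
```

```text
(600, 792, 3)
top0 blue 260 [  6. 222.] [0.423 0.627 0.022] zmax 0.025
top0 pink 387 [478. 147.] [ 0.589 -0.531  0.02 ] zmax 0.023
top0 pink 94 [378. 184.] [ 0.491 -0.25   0.109] zmax 0.13
top0 pink 39 [161. 190.] [0.493 0.23  0.045] zmax 0.048
top0 pink 412 [ 29. 219.] [0.43  0.564 0.022] zmax 0.025
top0 pink 109 [287. 218.] [ 0.428 -0.06   0.009] zmax 0.012
top0 pink 42 [148. 223.] [0.417 0.259 0.046] zmax 0.048
top0 pink 108 [292. 231.] [ 0.395 -0.071  0.008] zmax 0.012
side0 yel 21 [235. 101.] [ 0.656 -0.554  0.024] zmax 0.025
side0 yel 198 [219. 300.] [0.5   0.264 0.045] zmax 0.048
side0 yel 263 [198. 332.] [0.519 0.332 0.045] zmax 0.048
side0 ora 13 [267.  87.] [ 0.566 -0.677  0.024] zmax 0.026
side0 ora 20 [216.  98.] [ 0.72  -0.565  0.024] zmax 0.025
side0 ora 50 [313. 143.] [ 0.374 -0.27   0.057] zmax 0.081
side0 ora 53 [331. 161.] [ 0.323 -0.188  0.058] zmax 0.082
side0 ora 41 [198. 177.] [ 0.633 -0.063  0.066] zmax 0.082
side0 ora 37 [200. 202.] [0.603 0.028 0.068] zmax 0.082
side0 ora 74 [341. 277.] [0.29  0.191 0.064] zmax 0.083
side0 ora 75 [367. 321.] [0.247 0.278 0.066] zmax 0.082
side0 pink 34 [253. 104.] [ 0.591 -0.548  0.021] zmax 0.023
side0 pink 177 [269. 131.] [ 0.492 -0.252  0.095] zmax 0.129
side0 pink 72 [297. 203.] [ 0.394 -0.07   0.01 ] zmax 0.011
side0 pink 80 [284. 204.] [ 0.426 -0.058  0.009] zmax 0.011
side0 pink 79 [229. 285.] [0.489 0.229 0.046] zmax 0.048
side0 pink 84 [267. 303.] [0.416 0.258 0.046] zmax 0.048
```

View pics/crop.png

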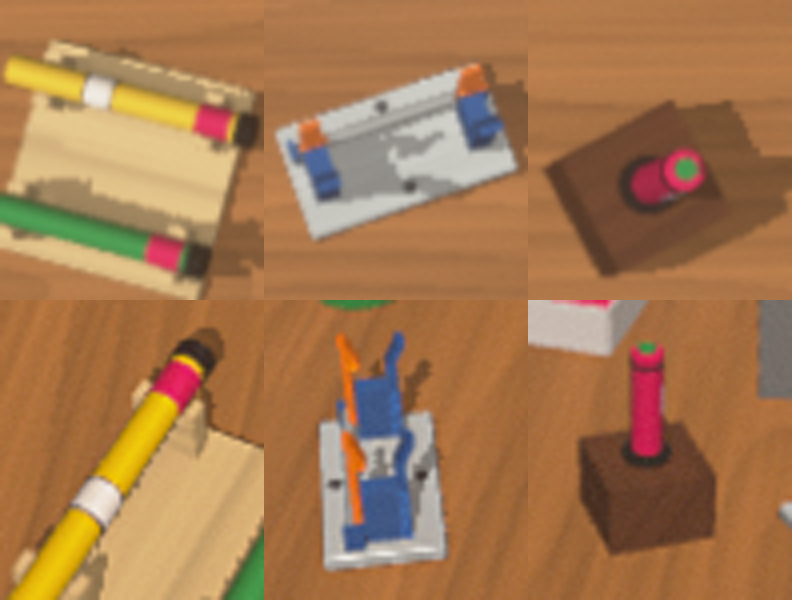

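The crops show the yellow tube's white band at top pixel (132.5,183) and side pixel (209,315), with the cap at the -y end. The target clip has its orange jaw on the world +x side. The probe stands upright in the stand with its lamp at top pixel (384,182).

```bash
cat > m.py <<'E'
from h import *
from scipy.optimize import least_squares
def run(frames):
    for n,f in frames:
        P=cloud(f);hsv=cv2.cvtColor(f['img'],cv2.COLOR_RGB2HSV).astype(int);Sa,H,V=hsv[...,1],hsv[...,0],hsv[...,2]
        u=np.array([.28,.96]);u/=np.linalg.norm(u);d=P[...,:2]-[.503,.275];al=d@u;ac=d@[u[1],-u[0]]
        m=(abs(al)<.06)&(abs(ac)<.016)&(P[...,2]>.038)&(P[...,2]<.056)
        q=P[m]
        def r(p):
            # axis x=p0+p1*(y-.275), z=p2
            c=np.c_[p[0]+p[1]*(q[:,1]-.275),q[:,1],np.full(len(q),p[2])];D=np.array([p[1],1,0]);D/=np.linalg.norm(D)
            return np.linalg.norm(np.cross(q-c,D),axis=1)-.009
        s=least_squares(r,[.503,.29,.037],loss='soft_l1',f_scale=.001);p=s.x
        D=np.array([p[1],1,0]);D/=np.linalg.norm(D)
        w=q[(Sa[m]<70)&(V[m]>120)];al2=(q-[p[0],.275,p[2]])@D;alw=(w-[p[0],.275,p[2]])@D
        band=np.array([p[0],.275,p[2]])+D*(alw.min()+alw.max())/2
        print(n,'tube n',len(q),'rms',np.sqrt(np.mean(s.fun**2)).round(4),'z',p[2].round(4),'yaw',-np.arctan(p[1]).round(4),'band',band.round(4),'bandw',np.ptp(alw).round(4),'mid',(band-.018*D).round(4))
        m=(P[...,2]>.06)&(P[...,2]<.125)&(np.hypot(P[...,0]-.493,P[...,1]+.25)<.025)&(Sa>150);q=P[m]
        s=least_squares(lambda p:np.hypot(q[:,0]-p[0],q[:,1]-p[1])-.011,[.493,-.25],loss='soft_l1',f_scale=.001)
        print(n,'probe',len(q),s.x.round(4),'top z',np.nanmax(P[...,2][np.hypot(P[...,0]-.493,P[...,1]+.25)<.02]).round(4))
        m=(P[...,2]>.007)&(P[...,2]<.014)&(np.hypot(P[...,0]-.605,P[...,1]+.018)<.09)&(Sa<60)
        q=P[m][:,:2]; b=cv2.minAreaRect((q*1000).astype(np.float32));print(n,'clip base',len(q),b)
        c=np.array([.605,-.018])
        for nm,mm in(('ora',(H>5)&(H<14)&(Sa>190)),('blue',(H>105)&(H<125)&(Sa>120))):
            for lo,hi in((.03,.06),(.06,.09)):
                for sg in(1,-1):
                    k=mm&(np.hypot(*(P[...,:2]-c).transpose(2,0,1))<.09)&(P[...,2]>lo)&(P[...,2]<hi)&(sg*(P[...,1]-c[1])>0)
                    if k.sum()>4: print(n,nm,lo,sg,k.sum(),np.nanmedian(P[k],0).round(4))
if __name__=='__main__': run([(n,load(n)) for n in('top0','side0')])
E
python3 m.py
python3 - <<'E'
from h import *
t,s=load('top0'),load('side0')
print('band',tri(t,(132.5,183.2),s,(209.2,315)))
print('lamp',tri(t,(108+0,0),s,(0,0))[0][:0],tri(t,(345+(686-528)/4,140+168/4),s,(240+(647-528)/4,105+48/4)))
b=np.array([[278,128],[476,66],[516,170],[318,240]])-[264,0]
c=ray(t,b/4+[238,105],.010);print('corners',c.round(4),c.mean(0))
b=np.array([[320,425],[428,412],[443,555],[328,570]])-[264,300]
c=ray(s,b/4+[178,160],.010);print('corners',c.round(4),c.mean(0))
E
```

```text
top0 tube n 393 rms 0.0014 z 0.0368 yaw -0.2762 band [0.5112 0.2981 0.0368] bandw 0.0156 mid [0.5063 0.2808 0.0368]
top0 probe 77 [ 0.4931 -0.2591] top z 0.1341
top0 clip base 953 ((607.3490600585938, -24.268936157226562), (70.77378845214844, 129.55690002441406), 18.4013729095459)
top0 blue 0.03 1 20 [0.5932 0.0217 0.0467]
top0 blue 0.03 -1 28 [ 0.623  -0.0691  0.0447]
top0 blue 0.06 1 5 [0.5731 0.0146 0.0777]
top0 blue 0.06 -1 6 [ 0.6038 -0.0743  0.0778]
side0 tube n 614 rms 0.001 z 0.0381 yaw -0.2681 band [0.5122 0.2964 0.0381] bandw 0.0171 mid [0.5074 0.279  0.0381]
side0 probe 174 [ 0.4919 -0.2424] top z 0.1331
side0 clip base 572 ((607.4300537109375, -25.006629943847656), (68.9923095703125, 132.2700958251953), 18.56956672668457)
side0 ora 0.03 1 13 [0.6032 0.0286 0.0442]
side0 ora 0.03 -1 16 [ 0.6337 -0.0626  0.0477]
side0 ora 0.06 1 26 [0.6029 0.0267 0.0747]
side0 ora 0.06 -1 28 [ 0.633  -0.0647  0.0718]
side0 blue 0.03 1 101 [0.5876 0.0225 0.0435]
side0 blue 0.03 -1 88 [ 0.6173 -0.0683  0.0434]
side0 blue 0.06 1 19 [0.5763 0.0195 0.0744]
side0 blue 0.06 -1 15 [ 0.6062 -0.0702  0.07  ]
band (array([0.50949936, 0.29743377, 0.0441372 ]), [np.float64(0.00023530289882164215), np.float64(0.0002353028988213753)])
lamp [] (array([ 0.49243087, -0.25996624,  0.13115225]), [np.float64(0.0008581822170050207), np.float64(0.0008581822170050589)])
corners [[ 0.6206  0.045   0.01  ]
 [ 0.6568 -0.0744  0.01  ]
 [ 0.5928 -0.0967  0.01  ]
 [ 0.5524  0.0219  0.01  ]] [ 0.60565915 -0.02604527  0.01      ]
corners [[ 0.6581 -0.0728  0.01  ]
 [ 0.5948 -0.0966  0.01  ]
 [ 0.5534  0.0319  0.01  ]
 [ 0.6142  0.0545  0.01  ]] [ 0.60512673 -0.02074261  0.01      ]
```

```bash
cat > to.py <<'E'
import sys
from h import *
from scipy.spatial.transform import Rotation as Ro
s=bot.observe();R=Ro.from_euler('xyz',s['tool_rot']);p=np.array(s['position'])
print('t',round(float(s['clock']),2),'p',p.round(4),'rpy',np.round(s['tool_rot'],3),'F',np.round(s['force'],2),'w',round(float(s['grip_width']),4),'ff',round(float(s['finger_force']),2),'q7',np.round(s['qpos'][6],2))
for a in sys.argv[1:]:
    x,y,z,w=map(float,a.split(','));G=Ro.from_euler('xyz',[np.pi,0,w])
    print(a,'->',(R.inv().apply(np.array([x,y,z])-p)/.2).round(4),((R.inv()*G).as_rotvec()/(np.pi/2)).round(4))
E
python3 -m inch '[[1,-1,-0.1,0,0,0,0.6],[1,-1,-0.1,0,0,0,0.6],[1,-1,-0.1,0,0,0,0.6],[1,-1,-0.1,0,0,0,0.6],[1,-1,-0.1,0,0,0,0.6]]' && python3 -m inch '[[1,-1,0,0,0,0,0.6],[1,-1,0,0,0,0,0.6],[1,-1,0,0,0,0,0.6],[1,-1,0,0,0,0,0.6],[1,-1,0,0,0,0,0.6]]'; python3 to.py .507,.28,.2,1.298
```

```text
clock: 0.72
position: [0.3714, -0.2856, 0.247]
tool_rot: [-3.141, -0.0, 0.472]
force: [-0.5, -1.5, -0.4]
grip_width: 0.0514
finger_force: 0.0
clock: 1.35
position: [0.4589, -0.0164, 0.2468]
tool_rot: [-3.141, -0.0, 0.473]
force: [0.1, -1.1, 0.3]
grip_width: 0.0513
finger_force: 0.0
t 1.35 p [ 0.4589 -0.0164  0.2468] rpy [-3.141 -0.     0.473] F [ 0.09 -1.12  0.32] w 0.0513 ff 0.0 q7 -1.29
.507,.28,.2,1.298 -> [ 0.889  -1.2099  0.2348] [-2.000e-04 -3.000e-04 -5.253e-01]
```

```bash
python3 -m inch '[[0.8,-1,0,0,0,-0.525,0.6],[0.8,-1,0,0,0,-0.525,0.6],[0.8,-1,0,0,0,-0.525,0.6],[0.8,-1,0,0,0,-0.525,0.6],[0.8,-1,0,0,0,-0.525,0.6],[0.8,-1,0,0,0,-0.525,0.6]]'
python3 - <<'E'
from h import *
import m
f=grab('wrist','w1'); m.run([('w1',f)]) if 0 else None
P=cloud(f);K,R,t,D=KR(f);print('cam',-t@R)
hsv=cv2.cvtColor(f['img'],cv2.COLOR_RGB2HSV);
cv2.imwrite('pics/w1.png',f['img'][:,:,::-1])
E
python3 to.py .507,.28,.1,1.298 .507,.28,.039,1.298
```

```text
clock: 2.1
position: [0.5104, 0.2316, 0.2463]
tool_rot: [-3.141, 0.0, 1.295]
force: [-0.6, 0.9, -0.5]
grip_width: 0.0514
finger_force: 0.0
cam [0.53434974 0.31377442 0.39407376]
t 2.15 p [0.5105 0.2306 0.2464] rpy [-3.141e+00  1.000e-03  1.292e+00] F [-1.04 -0.26 -0.71] w 0.0516 ff 0.0 q7 -1.04
.507,.28,.1,1.298 -> [ 0.233  -0.0844  0.7321] [-0.0003  0.0004 -0.0036]
.507,.28,.039,1.298 -> [ 0.2332 -0.0843  1.0371] [-0.0003  0.0004 -0.0036]
```

View pics/w1.png

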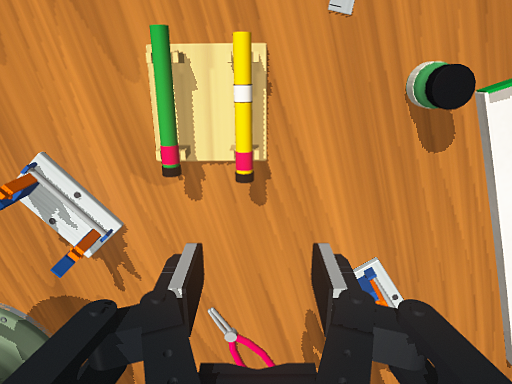

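The wrist view shows the yellow tube from (242,32) to its cap end at (245,181), with the band at (243,93). The green tube is to the left and well clear.

```bash
python3 - <<'E'
from h import *
import m
f=load('w1');m.run([('w1',f)])
print(ray(f,[[242,32],[245,181],[243,93]],.040))
t=load('top0');print('band tri',tri(t,(132.5,183.2),f,(243,93)))
E
```

```text
w1 tube n 2085 rms 0.0007 z 0.0379 yaw -0.269 band [0.5138 0.2966 0.0379] bandw 0.016 mid [0.509  0.2792 0.0379]Traceback (most recent call last):
  File "<stdin>", line 3, in <module>
  File "m.py", line 20, in run
    print(n,'probe',len(q),s.x.round(4),'top z',np.nanmax(P[...,2][np.hypot(P[...,0]-.493,P[...,1]+.25)<.02]).round(4))
                                                ~~~~~~~~~^^^^^^^^^^^^^^^^^^^^^^^^^^^^^^^^^^^^^^^^^^^^^^^^^^^^
    res = np.fmax.reduce(a, axis=axis, out=out, **kwargs)
ValueError: zero-size array to reduction operation fmax which has no identity
```

```bash
python3 -m inch '[[0.232,-0.079,0.3,0,0,-0.005,0.6],[0.232,-0.079,0.6,0,0,-0.005,0.6],[0.232,-0.079,0.73,0,0,-0.005,0.6],[0.232,-0.079,0.73,0,0,-0.005,0.6]]'; python3 to.py .508,.2795,.038,1.30
```

```text
clock: 2.65
position: [0.5071, 0.2785, 0.0991]
tool_rot: [-3.139, 0.003, 1.3]
force: [0.1, -1.0, 0.5]
grip_width: 0.0515
finger_force: 0.0
t 2.65 p [0.5071 0.2785 0.0991] rpy [-3.139e+00  3.000e-03  1.300e+00] F [ 0.05 -1.01  0.5 ] w 0.0515 ff 0.0 q7 -1.23
.508,.2795,.038,1.30 -> [0.0069 0.0036 0.3052] [-0.0017  0.0021 -0.    ]
```

```bash
python3 -m inch '[[0.005,0.003,0.15,0,0,0,0.6],[0.005,0.003,0.305,0,0,0,0.6],[0.005,0.003,0.305,0,0,0,0.6],[0.005,0.003,0.305,0,0,0,0.6],[0.005,0.003,0.305,0,0,0,0],[0.005,0.003,0.305,0,0,0,0],[0.005,0.003,0.305,0,0,0,0],[0.005,0.003,0.305,0,0,0,0],[0.005,0.003,0.305,0,0,0,0],[0.005,0.003,0.305,0,0,0,0],[0.005,0.003,0.305,0,0,0,0]]' 60
python3 to.py .508,.2795,.16,1.3
```

```text
clock: 4.03
position: [0.5099, 0.2814, 0.0411]
tool_rot: [3.14, -0.001, 1.302]
force: [-0.8, -1.1, 17.4]
grip_width: -0.0
finger_force: 8.5
t 4.03 p [0.5099 0.2814 0.0411] rpy [ 3.140e+00 -1.000e-03  1.302e+00] F [-0.81 -1.1  17.45] w -0.0 ff 8.52 q7 -1.28
.508,.2795,.16,1.3 -> [-0.0109 -0.0056 -0.5943] [ 0.0011 -0.0009  0.0013]
```

The fingers shut fully and there is 17 N pushing up, so something is wrong. I'll look before moving.

```bash
python3 - <<'E'
from h import *
f=grab('side','s1');g=grab('wrist','w2')
a=cv2.resize(f['img'][230:384,130:330],(800,616))[:600]
b=g['img']
cv2.imwrite('pics/v1.png',np.hstack([cv2.resize(a,(400,300)),cv2.resize(b,(400,300))])[:,:,::-1])
E
```

```text
(no output)
```

View pics/v1.png

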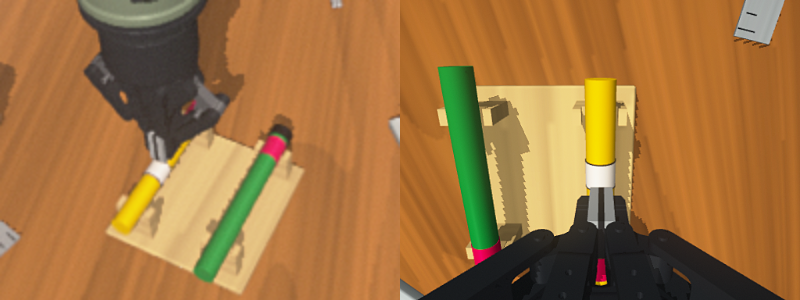

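The closed fingers appear to sit on top of the tube just behind the band, with the tube still in the rest. I'll use the depth data to check where the fingertips actually are relative to the reported TCP.

```bash
python3 - <<'E'
from h import *
from scipy.spatial.transform import Rotation as Ro
f=load('w1');P=cloud(f);Z=f['z_map']
R=Ro.from_euler('xyz',[-3.141,.001,1.292]);p=np.array([.5105,.2306,.2464])
for uv in((182,246),(195,246),(318,246),(330,246),(185,270),(328,270),(190,290),(321,290)):
    print('w1',uv,R.inv().apply(P[uv[1],uv[0]]-p).round(4))
f=load('w2');P=cloud(f)
R=Ro.from_euler('xyz',[3.14,-.001,1.302]);p=np.array([.5099,.2814,.0411])
k=512/400
for v in (120,150,165,175,185,190,194,198,205,215,222,235,250):
    i,j=int(v*1.28),int((603-400)*1.28);j2=int((590-400)*1.28);print(v,P[i,j].round(4),R.inv().apply(P[i,j]-p).round(4),P[i,j2].round(4))
E
```

```text
w1 (182, 246) [-0.1323 -0.0986  0.2456]
w1 (195, 246) [ 0.0128 -0.0274 -0.0154]
w1 (318, 246) [ 0.0128  0.027  -0.0151]
w1 (330, 246) [-0.1315  0.0958  0.245 ]
w1 (185, 270) [ 0.0127 -0.0281 -0.0342]
w1 (328, 270) [ 0.0128  0.0277 -0.0342]
w1 (190, 290) [ 0.0072 -0.0255 -0.0394]
w1 (321, 290) [ 0.0036  0.0256 -0.0342]
120 [0.5248 0.3308 0.0467] [ 0.0516  0.0013 -0.0055] [0.5178 0.3318 0.0427]
150 [0.52   0.3132 0.0456] [ 0.0334  0.0013 -0.0045] [0.5129 0.3148 0.0447]
165 [0.5177 0.3048 0.0469] [ 0.0246  0.0013 -0.0057] [0.5105 0.3063 0.0459]
175 [0.5159 0.2983 0.0464] [ 0.0179  0.0013 -0.0053] [0.5084 0.2993 0.0443]
185 [0.5142 0.2922 0.0463] [ 0.0116  0.0013 -0.0052] [0.5066 0.2933 0.0443]
190 [0.5143 0.2926 0.0538] [ 0.012   0.0013 -0.0127] [0.5073 0.2943 0.0533]
194 [0.5142 0.2924 0.058 ] [ 0.0118  0.0013 -0.0169] [0.5078 0.2952 0.0597]
198 [0.5142 0.2925 0.0624] [ 0.0118  0.0012 -0.0213] [0.5077 0.2944 0.0626]
205 [0.5141 0.2924 0.0694] [ 0.0118  0.0012 -0.0283] [0.508  0.2944 0.0699]
215 [0.5139 0.2917 0.0775] [ 0.011   0.0012 -0.0364] [0.5081 0.2937 0.0781]
222 [0.514  0.2922 0.0841] [ 0.0115  0.0011 -0.043 ] [0.5088 0.295  0.086 ]
235 [0.5121 0.2853 0.0839] [ 0.0043  0.0011 -0.0428] [0.509  0.2946 0.0945]
250 [0.5098 0.2769 0.0847] [-0.0043  0.0011 -0.0436] [0.5095 0.2949 0.1047]
```

The depth shows the real fingertips are about 5 mm *behind* the reported TCP when shut, about 22 mm short of the stated offset. The fingers therefore closed on top of the tube at z 0.046. I'll lift, re-measure the tube and go deeper.

```bash
python3 -m inch '[[0,0,-0.3,0,0,0,0],[0,0,-0.5,0,0,0,0.6],[0,0,-0.5,0,0,0,0.6],[0,0,-0.5,0,0,0,0.6],[0,0,-0.5,0,0,0,0.6]]'
python3 - <<'E'
from h import *
import m
f=grab('wrist','w3')
try: m.run([('w3',f)])
except ValueError: pass
from scipy.spatial.transform import Rotation as Ro
s=bot.observe();R=Ro.from_euler('xyz',s['tool_rot']);P=cloud(f)
T=R.inv().apply((P-s['position']).reshape(-1,3)).reshape(P.shape)
for sg in(1,-1):
    k=(sg*T[...,1]>.015)&(abs(T[...,1])<.045)&(abs(T[...,0])<.02)&(T[...,2]<.03)
    q=T[k];print('finger',sg,len(q),'zmax',np.percentile(q[:,2],[95,99,100]).round(4),'inner y',np.abs(q[:,1]).min().round(4),'x',np.percentile(q[:,0],[5,95]).round(4))
E
python3 to.py .508,.2795,.026,1.30
```

```text
clock: 4.75
position: [0.5085, 0.2807, 0.1389]
tool_rot: [-3.14, 0.001, 1.302]
force: [1.2, -0.8, 0.1]
grip_width: 0.0511
finger_force: 0.0
w3 tube n 3393 rms 0.0006 z 0.0378 yaw -0.2699 band [0.5129 0.2969 0.0378] bandw 0.017 mid [0.5081 0.2795 0.0378]
finger 1 7883 zmax [-0.0206 -0.0134 -0.0079] inner y 0.015 x [-0.0037  0.0184]
finger -1 7943 zmax [-0.0204 -0.0131 -0.0083] inner y 0.015 x [-0.0039  0.0184]
t 4.8 p [0.5085 0.2808 0.1389] rpy [-3.140e+00  1.000e-03  1.302e+00] F [0.72 0.22 0.04] w 0.0511 ff 0.0 q7 -1.2
.508,.2795,.026,1.30 -> [-6.200e-03 -2.000e-04  5.644e-01] [-0.0008  0.0007  0.0015]
```

```bash
python3 -m inch '[[-0.006,0,0.2,0,0,0,0.6],[-0.006,0,0.4,0,0,0,0.6],[-0.006,0,0.564,0,0,0,0.6],[-0.006,0,0.564,0,0,0,0.6],[-0.006,0,0.564,0,0,0,0.6],[-0.006,0,0.564,0,0,0,0],[-0.006,0,0.564,0,0,0,0],[-0.006,0,0.564,0,0,0,0],[-0.006,0,0.564,0,0,0,0],[-0.006,0,0.564,0,0,0,0],[-0.006,0,0.564,0,0,0,0],[-0.006,0,0.564,0,0,0,0]]' 60
python3 to.py .508,.2795,.15,1.3
```

```text
clock: 6.3
position: [0.5092, 0.28, 0.0281]
tool_rot: [3.14, -0.001, 1.302]
force: [-0.9, -2.1, 9.9]
grip_width: 0.0156
finger_force: 58.4
t 6.3 p [0.5092 0.28   0.0281] rpy [ 3.140e+00 -1.000e-03  1.302e+00] F [-0.87 -2.13  9.92] w 0.0156 ff 58.44 q7 -1.29
.508,.2795,.15,1.3 -> [-0.0034 -0.0043 -0.6095] [ 0.0008 -0.0005  0.0013]
```

```bash
python3 - <<'E'
from h import *
from scipy.spatial.transform import Rotation as Ro
f=grab('wrist','w4')
s=bot.observe();R=Ro.from_euler('xyz',s['tool_rot']);P=cloud(f)
T=R.inv().apply((P-s['position']).reshape(-1,3)).reshape(P.shape)
S=cv2.cvtColor(f['img'],cv2.COLOR_RGB2HSV)[...,1]
for sg in(1,-1):
    k=(sg*T[...,1]>.008)&(abs(T[...,1])<.03)&(T[...,0]>-.005)&(T[...,0]<.02)&(T[...,2]<.03)&(S<90)
    q=T[k];print(sg,len(q),np.percentile(q[:,2],[90,99,100]).round(4))
cv2.imwrite('pics/w4c.png',cv2.resize(f['img'][180:330,180:330],(600,600),interpolation=cv2.INTER_CUBIC)[:,:,::-1])
E
```

```text
1 6930 [-0.0305 -0.013  -0.0086]
-1 6605 [-0.0314 -0.0125  0.0213]
```

View pics/w4c.png

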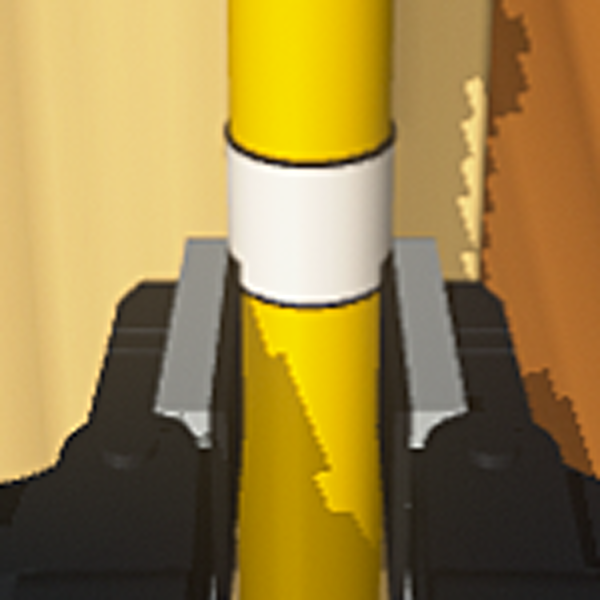

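The tips straddle the tube but only reach about its equator (z≈0.037). I'll open, go 12 mm deeper and re-grip.

```bash
python3 -m inch '[[-0.003,-0.003,0,0,0,0,0.5],[-0.003,-0.003,0,0,0,0,0.5],[-0.003,-0.003,0.03,0,0,0,0.5],[-0.003,-0.003,0.06,0,0,0,0.5],[-0.003,-0.003,0.06,0,0,0,0.5],[-0.003,-0.003,0.06,0,0,0,0],[-0.003,-0.003,0.06,0,0,0,0],[-0.003,-0.003,0.06,0,0,0,0],[-0.003,-0.003,0.06,0,0,0,0],[-0.003,-0.003,0.06,0,0,0,0],[-0.003,-0.003,0.06,0,0,0,0]]' 60
python3 to.py .508,.2795,.15,1.3
```

```text
clock: 7.72
position: [0.508, 0.2795, 0.0151]
tool_rot: [3.141, -0.0, 1.302]
force: [-0.2, 1.1, 5.2]
grip_width: 0.0163
finger_force: 58.7
t 7.72 p [0.508  0.2795 0.0151] rpy [ 3.141 -0.     1.302] F [-0.18  1.11  5.16] w 0.0163 ff 58.67 q7 -1.3
.508,.2795,.15,1.3 -> [ 3.000e-04  2.000e-04 -6.743e-01] [ 0.0001 -0.0001  0.0015]
```

```bash
python3 -m inch '[[0,0,-0.05,0,0,0,0],[0,0,-0.2,0,0,0,0],[0,0,-0.45,0,0,0,0],[0,0,-0.65,0,0,0,0],[0,0,-0.65,0,0,0,0]]' 80
cat > tube.py <<'E'
# tube in hand: fit its axis in the tool frame from the wrist camera
from h import *
from scipy.spatial.transform import Rotation as Ro
from scipy.optimize import least_squares
f=grab('wrist','wt')
s=bot.observe();R=Ro.from_euler('xyz',s['tool_rot']);P=cloud(f)
T=R.inv().apply((P-s['position']).reshape(-1,3)).reshape(P.shape)
hsv=cv2.cvtColor(f['img'],cv2.COLOR_RGB2HSV).astype(int);S,V,H=hsv[...,1],hsv[...,2],hsv[...,0]
m=(abs(T[...,1])<.02)&(T[...,0]>.014)&(T[...,0]<.085)&(abs(T[...,2]+.022)<.03)&(((H>20)&(H<34)&(S>150))|((S<70)&(V>120)))
q=T[m]
def r(p):
    D=np.array([1,p[1],p[3]]);D/=np.linalg.norm(D);return np.linalg.norm(np.cross(q-[0,p[0],p[2]],D),axis=1)-.009
o=least_squares(r,[0,0,-.022,0],loss='soft_l1',f_scale=.001);p=o.x
D=np.array([1,p[1],p[3]]);D/=np.linalg.norm(D)
w=q[(S[m]<70)];al=(q-[0,p[0],p[2]])@D;aw=(w-[0,p[0],p[2]])@D
print('n',len(q),'rms',np.sqrt((o.fun**2).mean()).round(4),'y0,dy,z0,dz',p.round(4),'end',np.percentile(al,99.5).round(4),'band',np.percentile(aw,[1,99]).round(4),len(w))
E
python3 tube.py; python3 to.py .607,-.0247,.15,1.893
```

```text
clock: 8.35
position: [0.5092, 0.2801, 0.1483]
tool_rot: [3.138, -0.003, 1.302]
force: [0.5, -0.1, -1.5]
grip_width: 0.0159
finger_force: 78.1
n 7344 rms 0.0008 y0,dy,z0,dz [ 0.001   0.0007 -0.0246  0.0038] end 0.0758 band [0.0142 0.0269] 1289
t 8.4 p [0.5085 0.2794 0.1464] rpy [ 3.140e+00 -1.000e-03  1.302e+00] F [ 0.05 -0.86 -0.79] w 0.0155 ff 78.06 q7 -1.19
.607,-.0247,.15,1.893 -> [-1.3351  0.8791 -0.0184] [ 0.0014 -0.0005 -0.3763]
```

```bash
python3 -m inch '[[-0.25,0.2,-0.05,0,0,0,0],[-0.55,0.4,-0.1,0,0,-0.1,0],[-0.8,0.6,-0.1,0,0,-0.2,0],[-1,0.8,-0.1,0,0,-0.3,0],[-1,0.88,-0.1,0,0,-0.376,0],[-1,0.88,-0.1,0,0,-0.376,0]]'
python3 to.py .607,-.0247,.13,1.894
```

```text
clock: 9.15
position: [0.6247, 0.0383, 0.1634]
tool_rot: [-3.14, -0.001, 1.891]
force: [-0.7, 0.5, -0.5]
grip_width: 0.0157
finger_force: 78.2
t 9.15 p [0.6247 0.0383 0.1634] rpy [-3.140e+00 -1.000e-03  1.891e+00] F [-0.73  0.54 -0.52] w 0.0157 ff 78.23 q7 -0.2
.607,-.0247,.13,1.894 -> [-0.2712 -0.1828  0.1669] [-0.0011 -0.0006 -0.0019]
```

```bash
python3 -m inch '[[-0.15,-0.1,0.05,0,0,0,0],[-0.271,-0.185,0.15,0,0,-0.002,0],[-0.271,-0.185,0.3,0,0,-0.002,0],[-0.271,-0.185,0.39,0,0,-0.002,0],[-0.271,-0.185,0.39,0,0,-0.002,0],[-0.271,-0.185,0.39,0,0,-0.002,0]]'
python3 to.py .607,-.0247,.033,1.894
python3 - <<'E'
from h import *
a=grab('side','s2');b=grab('top','t2')
c=lambda I,x,y:cv2.resize(I[y:y+100,x:x+100],(400,400),interpolation=cv2.INTER_CUBIC)
cv2.imwrite('pics/v2.png',np.hstack([c(a['img'],160,130),c(b['img'],222,90)])[:,:,::-1])
# tube axis in world from side/top cloud
for n,f in(('s',a),('t',b)):
    P=cloud(f);hsv=cv2.cvtColor(f['img'],cv2.COLOR_RGB2HSV).astype(int);H,S,V=hsv.transpose(2,0,1)
    m=(np.hypot(P[...,0]-.607,P[...,1]+.025)<.09)&(P[...,2]>.085)&(P[...,2]<.14)&(H>20)&(H<34)&(S>130)
    q=P[m];
    if len(q)>10: print(n,len(q),q.min(0).round(4),q.max(0).round(4),np.polyfit(q[:,1],q[:,0],1).round(4))
    for sg in (1,-1):
        for nm,k in(('blue',(H>105)&(H<125)&(S>120)),('ora',(H>5)&(H<14)&(S>180))):
            m=k&(np.hypot(P[...,0]-.607,P[...,1]+.025)<.09)&(P[...,2]>.065)&(P[...,2]<.09)&(sg*(P[...,1]+.02)>0);print(n,nm,sg,m.sum(),np.nanmedian(P[m],0).round(4) if m.sum() else '')
E
```

```text
clock: 9.9
position: [0.607, -0.0224, 0.0878]
tool_rot: [3.141, -0.0, 1.897]
force: [0.5, -0.3, -0.1]
grip_width: 0.0157
finger_force: 78.3
t 9.9 p [ 0.607  -0.0224  0.0878] rpy [ 3.141 -0.     1.897] F [ 0.47 -0.25 -0.15] w 0.0157 ff 78.27 q7 -0.17
.607,-.0247,.033,1.894 -> [-0.011  -0.0039  0.2739] [ 0.0005 -0.      0.0017]
s 214 [ 0.5747 -0.0627  0.1026] [0.6275 0.0525 0.1214] [-0.3376  0.598 ]
s blue 1 18 [0.5751 0.0195 0.0763]
s ora 1 23 [0.6035 0.0267 0.0758]
s blue -1 0 
s ora -1 0 
t 166 [0.575  0.0029 0.1107] [0.6036 0.0502 0.1223] [-0.3101  0.597 ]
t blue 1 6 [0.5735 0.0145 0.0772]
t ora 1 0 
t blue -1 0 
t ora -1 0
```

View pics/v2.png

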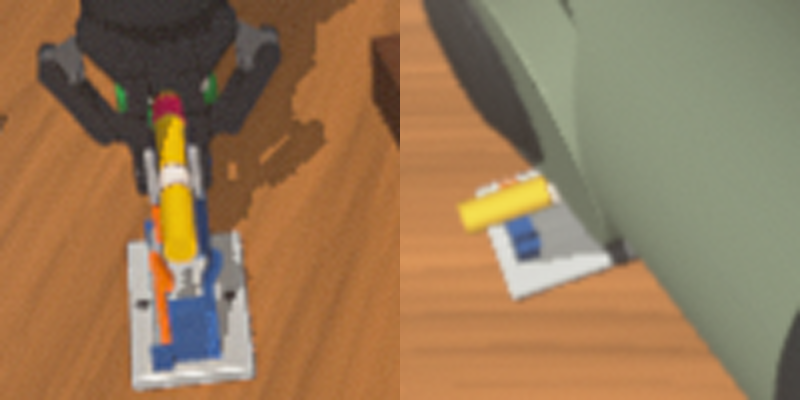

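The side crop shows the tube at (175,190) above the slot between the blue prongs and the orange jaw, well aligned. The top crop is mostly hidden by the arm. Pressing down now.

```bash
python3 -m inch '[[-0.011,-0.003,0.1,0,0,0.002,0],[-0.011,-0.003,0.2,0,0,0.002,0],[-0.011,-0.003,0.23,0,0,0.002,0],[-0.011,-0.003,0.26,0,0,0.002,0],[-0.011,-0.003,0.28,0,0,0.002,0],[-0.011,-0.003,0.285,0,0,0.002,0],[-0.011,-0.003,0.285,0,0,0.002,0]]'
python3 to.py .607,-.0247,.030,1.894
cat > seat.py <<'E'
from h import *
from scipy.optimize import least_squares
a=grab('side','s3')
P=cloud(a);H,S,V=cv2.cvtColor(a['img'],cv2.COLOR_RGB2HSV).astype(int).transpose(2,0,1)
m=(np.hypot(P[...,0]-.607,P[...,1]+.025)<.1)&(P[...,2]>.045)&(P[...,2]<.12)&(H>20)&(H<34)&(S>130)
q=P[m]
def r(p):
    D=np.array([p[1],1,p[3]]);D/=np.linalg.norm(D);return np.linalg.norm(np.cross(q-[p[0],0,p[2]],D),axis=1)-.009
o=least_squares(r,[.597,-.32,.055,0],loss='soft_l1',f_scale=.001);p=o.x
print('axis x@y0,slope,z@y0,dz',p.round(4),'yaw',-np.arctan(p[1]).round(3),len(q),'yrange',q[:,1].min().round(4),q[:,1].max().round(4))
m=(np.hypot(P[...,0]-.607,P[...,1]+.025)<.09)&(P[...,2]>.03)&(P[...,2]<.09)&(H>5)&(H<14)&(S>180)
for sg in(1,-1):
    k=m&(sg*(P[...,1]+.02)>0);print('ora',sg,k.sum(),np.nanmedian(P[k],0).round(4) if k.sum() else '')
m=(np.hypot(P[...,0]-.6,P[...,1]+.02)<.08)&(P[...,2]>.04)&(S<70)&(V>140)&(abs((P[...,0]-p[0]-p[1]*P[...,1]))<.012)&(P[...,2]<.075);print('band',m.sum(),np.nanmedian(P[m],0).round(4))
E
python3 seat.py
```

```text
clock: 10.88
position: [0.6077, -0.025, 0.0326]
tool_rot: [3.14, 0.002, 1.893]
force: [-17.4, -1.2, 63.9]
grip_width: 0.0158
finger_force: 86.1
t 10.88 p [ 0.6077 -0.025   0.0326] rpy [3.140e+00 2.000e-03 1.893e+00] F [-17.41  -1.21  63.86] w 0.0158 ff 86.06 q7 -0.22
.607,-.0247,.030,1.894 -> [ 0.0027 -0.0029  0.0128] [ 0.0013  0.001  -0.0007]
axis x@y0,slope,z@y0,dz [ 0.5986 -0.3272  0.0548 -0.0015] yaw 0.316 198 yrange -0.0638 0.0488
ora 1 44 [0.603  0.0284 0.0664]
ora -1 7 [ 0.6279 -0.0623  0.0664]
band 50 [ 0.6009 -0.0105  0.0629]
```

Seated at z 0.0548 (64 N on bottoming, held by the tube and fingers). I'll relieve the press, open, and retreat upward.

```bash
python3 -m inch '[[0,0,-0.01,0,0,0,0],[0,0,-0.01,0,0,0,0.4],[0,0,-0.01,0,0,0,0.4],[0,0,-0.01,0,0,0,0.4],[0,0,-0.01,0,0,0,0.4],[0,0,-0.1,0,0,0,0.4],[0,0,-0.3,0,0,0,0.4],[0,0,-0.6,0,0,0,0.4],[0,0,-0.9,0,0,0,0.4],[0,0,-0.9,0,0,0,0.4]]'
python3 to.py; python3 seat.py
python3 - <<'E'
from h import *
for n in('wrist','top'):
    f=grab(n,'z'+n);P=cloud(f);print(n)
    H,S,V=cv2.cvtColor(f['img'],cv2.COLOR_RGB2HSV).astype(int).transpose(2,0,1)
    m=(np.hypot(P[...,0]-.6,P[...,1]+.02)<.1)&(P[...,2]>.052)&(P[...,2]<.075)&(((S<70)&(V>140)))
    k,l,st,ce=cv2.connectedComponentsWithStats(m.astype(np.uint8))
    for i in range(1,k):
        if st[i,4]>15: q=P[l==i];print(st[i,4],ce[i].round(1),np.median(q,0).round(4),q.min(0).round(4),q.max(0).round(4))
E
```

```text
clock: 12.18
position: [0.6086, -0.0251, 0.2158]
tool_rot: [3.134, 0.003, 1.893]
force: [-0.8, -0.3, -0.1]
grip_width: 0.0345
finger_force: 0.0
t 12.18 p [ 0.6086 -0.0251  0.2158] rpy [3.134e+00 3.000e-03 1.893e+00] F [-0.8  -0.27 -0.14] w 0.0345 ff 0.0 q7 -0.07
axis x@y0,slope,z@y0,dz [ 0.5986 -0.3266  0.0552 -0.0033] yaw 0.316 207 yrange -0.0862 0.0491
ora 1 43 [0.6033 0.0278 0.0668]
ora -1 50 [ 0.6337 -0.0637  0.0646]
band 33 [ 0.6012 -0.0092  0.0629]
wrist
350 [256.6 148.4] [ 0.6026 -0.0083  0.0638] [ 0.5924 -0.018   0.0565] [0.6141 0.0014 0.0664]
top
59 [263.3 140.8] [ 0.599  -0.0061  0.061 ] [ 0.5905 -0.0174  0.0542] [0.6114 0.003  0.067 ]
```

Tube is home (z 0.055, aligned, jaw arms back). Now to the probe.

```bash
python3 -m inch '[[-0.2,-0.2,-0.05,0,0,0,0.6],[-0.5,-0.5,-0.1,0,0,0,0.6],[-0.8,-0.7,-0.1,0,0,0,0.6],[-1,-0.914,-0.1,0,0,0,0.6],[-1,-0.914,-0.1,0,0,0,0.6],[-1,-0.914,-0.1,0,0,0,0.6]]'
python3 - <<'E'
from h import *
f=grab('wrist','w5');cv2.imwrite('pics/w5.png',f['img'][:,:,::-1])
P=cloud(f);hsv=cv2.cvtColor(f['img'],cv2.COLOR_RGB2HSV).astype(int);H,S,V=hsv.transpose(2,0,1)
m=(np.hypot(P[...,0]-.493,P[...,1]+.255)<.04)&(S>120)&((H>160)|((H>40)&(H<90)))
for lo,hi in((.06,.08),(.08,.1),(.1,.12),(.12,.128),(.128,.14)):
    k=m&(P[...,2]>lo)&(P[...,2]<hi);q=P[k]
    if len(q)>5:print(lo,len(q),q.min(0).round(4),q.max(0).round(4),np.median(q,0).round(4))
k=(P[...,2]>.045)&(P[...,2]<.054)&(np.hypot(P[...,0]-.493,P[...,1]+.255)<.07)
print('stand top',k.sum(),cv2.minAreaRect((P[k][:,:2]*1000).astype(np.float32)))
E
python3 to.py .4925,-.2575,.14,1.893
```

```text
clock: 13.08
position: [0.495, -0.2752, 0.229]
tool_rot: [-3.14, -0.001, 1.889]
force: [-0.0, -0.4, 1.4]
grip_width: 0.0511
finger_force: 0.0
0.06 90 [ 0.4844 -0.2601  0.0604] [ 0.5029 -0.2494  0.0797] [ 0.4911 -0.2511  0.0707]
0.08 106 [ 0.4842 -0.2577  0.0803] [ 0.503  -0.2494  0.0999] [ 0.4917 -0.2508  0.0908]
0.1 114 [ 0.4845 -0.2601  0.1009] [ 0.5029 -0.2493  0.1197] [ 0.4909 -0.251   0.1101]
0.12 67 [ 0.484  -0.2635  0.1205] [ 0.5017 -0.249   0.1277] [ 0.4914 -0.2508  0.1239]
0.128 568 [ 0.4845 -0.2705  0.128 ] [ 0.5057 -0.2494  0.1345] [ 0.4947 -0.2592  0.1309]
stand top 4340 ((495.20440673828125, -260.6524963378906), (75.17120361328125, 74.81805419921875), 26.667999267578125)
t 13.12 p [ 0.4959 -0.2734  0.2292] rpy [-3.141e+00 -1.000e-03  1.891e+00] F [-1.33  1.36 -0.07] w 0.0515 ff 0.0 q7 0.41
.4925,-.2575,.14,1.893 -> [0.0804 0.0094 0.446 ] [-0.0006 -0.0009 -0.001 ]
```

View pics/w5.png

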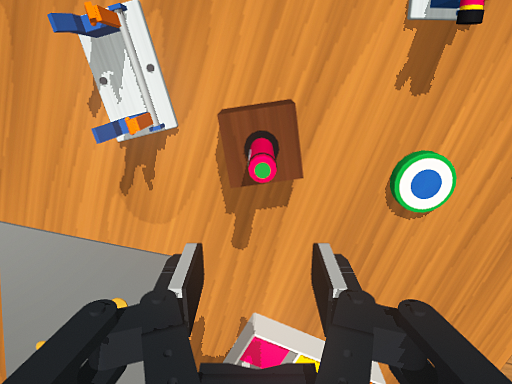

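The wrist view shows the stand with the probe (lamp at (262,170)) and the spool at (425,183), clear of the fingers. The probe axis is at about (0.495, -0.260).

```bash
python3 -m inch '[[0.065,0.015,0.1,0,0,0,0.6],[0.065,0.015,0.3,0,0,0,0.6],[0.065,0.015,0.45,0,0,0,0.6],[0.065,0.015,0.45,0,0,0,0.6]]'
python3 to.py .495,-.260,.074,1.893
```

```text
clock: 13.62
position: [0.4948, -0.2579, 0.1382]
tool_rot: [-3.139, -0.003, 1.895]
force: [-0.2, -0.3, 0.8]
grip_width: 0.0514
finger_force: 0.0
t 13.62 p [ 0.4948 -0.2579  0.1382] rpy [-3.139e+00 -3.000e-03  1.895e+00] F [-0.24 -0.31  0.78] w 0.0514 ff 0.0 q7 0.31
.495,-.260,.074,1.893 -> [-0.0113 -0.0016  0.321 ] [-0.0015 -0.0022  0.0013]
```

```bash
python3 -m inch '[[-0.007,0,0.15,0,0,0,0.6],[-0.007,0,0.32,0,0,0,0.6],[-0.007,0,0.32,0,0,0,0.6],[-0.007,0,0.32,0,0,0,0.6],[-0.007,0,0.32,0,0,0,0],[-0.007,0,0.32,0,0,0,0],[-0.007,0,0.32,0,0,0,0],[-0.007,0,0.32,0,0,0,0],[-0.007,0,0.32,0,0,0,0],[-0.007,0,0.32,0,0,0,0]]' 50
python3 to.py
```

```text
clock: 14.88
position: [0.496, -0.2614, 0.0766]
tool_rot: [3.141, 0.001, 1.893]
force: [-1.7, 0.4, 7.3]
grip_width: 0.0205
finger_force: 49.3
t 14.88 p [ 0.496  -0.2614  0.0766] rpy [3.141e+00 1.000e-03 1.893e+00] F [-1.67  0.38  7.34] w 0.0205 ff 49.3 q7 0.24
```

```bash
python3 -m inch '[[0,0,-0.1,0,0,0,0],[0,0,-0.3,0,0,0,0],[0,0,-0.5,0,0,0,0],[0,0,-0.7,0,0,0,0],[0,0,-0.7,0,0,0,0],[0,0,-0.7,0,0,0,0]]'
python3 - <<'E'
from h import *
a=grab('side','s4');b=grab('wrist','w6')
c=cv2.resize(a['img'][40:180,200:340],(560,560),interpolation=cv2.INTER_CUBIC)
cv2.imwrite('pics/v4.png',c[:,:,::-1])
P=cloud(a);S=bot.observe();p=np.array(S['position']);print(p.round(4))
k=(np.hypot(P[...,0]-p[0],P[...,1]-p[1])<.03)&(P[...,2]>.1)&(P[...,2]<.24)
for z in np.arange(.12,.24,.006):
    m=k&(abs(P[...,2]-z)<.003)
    if m.sum()>2: q=P[m];v,u=np.nonzero(m);print(z.round(3),m.sum(),q[:,:2].mean(0).round(4),np.ptp(q[:,0]).round(4),'xmid',((q[:,0].min()+q[:,0].max())/2).round(4),'u',u.min(),u.max(),'v',v.min(),v.max(),a['img'][m].mean(0).round())
E
python3 to.py .6015,-.0083,.21,1.893
```

```text
clock: 15.62
position: [0.4955, -0.2612, 0.2162]
tool_rot: [-3.141, 0.0, 1.893]
force: [0.3, 0.8, -0.9]
grip_width: 0.0206
finger_force: 49.1
[ 0.4953 -0.261   0.2154]
0.144 8 [ 0.4932 -0.2576] 0.0101 xmid 0.4932 u 267 271 v 111 113 [92. 71. 56.]
0.15 7 [ 0.4934 -0.2559] 0.0087 xmid 0.4946 u 267 270 v 110 112 [113. 105. 101.]
0.156 7 [ 0.4933 -0.2528] 0.0126 xmid 0.4942 u 266 271 v 108 110 [119. 111. 105.]
0.162 14 [ 0.4939 -0.2534] 0.0134 xmid 0.4943 u 266 271 v 106 108 [66. 57. 53.]
0.168 12 [ 0.4939 -0.253 ] 0.0134 xmid 0.4942 u 266 271 v 104 106 [63. 53. 49.]
0.174 14 [ 0.4949 -0.2535] 0.0137 xmid 0.4944 u 266 271 v 101 104 [65. 56. 52.]
0.18 14 [ 0.4933 -0.255 ] 0.0137 xmid 0.4942 u 266 271 v 99 102 [64. 54. 50.]
0.186 10 [ 0.4942 -0.2545] 0.013 xmid 0.4943 u 266 271 v 98 99 [60. 51. 47.]
0.192 13 [ 0.491  -0.2494] 0.0286 xmid 0.4927 u 263 275 v 93 97 [62. 53. 48.]
0.198 50 [ 0.4933 -0.2525] 0.032 xmid 0.4938 u 263 275 v 92 97 [103.  51.  59.]
0.204 19 [ 0.4923 -0.2533] 0.019 xmid 0.4937 u 265 273 v 90 93 [188.  43.  79.]
0.21 22 [ 0.4932 -0.2534] 0.0195 xmid 0.4934 u 265 273 v 87 91 [181.  48.  78.]
0.216 19 [ 0.4929 -0.2529] 0.0193 xmid 0.4934 u 265 273 v 86 88 [186.  43.  77.]
0.222 24 [ 0.4921 -0.2534] 0.0318 xmid 0.495 u 262 275 v 83 86 [169.  54.  81.]
0.228 37 [ 0.4921 -0.2517] 0.0394 xmid 0.4917 u 261 278 v 81 84 [160.  83.  99.]
0.234 49 [ 0.4935 -0.2525] 0.046 xmid 0.495 u 259 278 v 78 81 [144.  80.  92.]
t 15.72 p [ 0.4953 -0.261   0.2154] rpy [-3.141e+00 -1.000e-03  1.893e+00] F [-0.15  0.88 -0.75] w 0.0205 ff 49.05 q7 0.38
.6015,-.0083,.21,1.893 -> [1.0303 0.9037 0.0271] [-0.0006 -0.0006  0.    ]
```

View pics/v4.png

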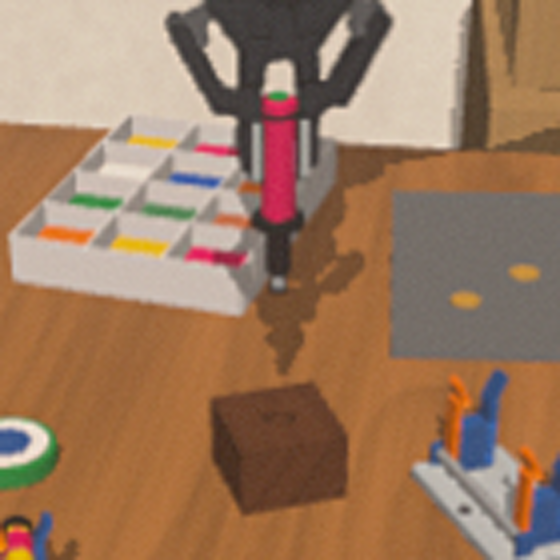

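The side crop shows the probe upright in the fingers, collar at (278,222), foot at (278,285), clear of the stand. The foot is 72 mm below the TCP. Now to the band.

```bash
python3 -m inch '[[0.25,0.22,0,0,0,0,0],[0.5,0.45,0,0,0,0,0],[0.75,0.68,0,0,0,0,0],[1,0.906,0,0,0,0,0],[1,0.906,0,0,0,0,0],[1,0.906,0,0,0,0,0],[1,0.906,0,0,0,0,0]]'
python3 to.py .602,-.008,.147,1.893
```

```text
clock: 16.6
position: [0.6039, -0.0157, 0.2155]
tool_rot: [-3.14, 0.0, 1.891]
force: [0.8, -1.0, -1.0]
grip_width: 0.0211
finger_force: 49.1
t 16.6 p [ 0.6039 -0.0157  0.2155] rpy [-3.14   0.     1.891] F [ 0.77 -1.05 -1.04] w 0.0211 ff 49.1 q7 -0.09
.602,-.008,.147,1.893 -> [0.0396 0.0036 0.3423] [-0.0008  0.0002 -0.001 ]
```

```bash
python3 -m inch '[[0.039,0.004,0.1,0,0,0,0],[0.039,0.004,0.2,0,0,0,0],[0.039,0.004,0.28,0,0,0,0],[0.039,0.004,0.342,0,0,0,0],[0.039,0.004,0.342,0,0,0,0],[0.039,0.004,0.342,0,0,0,0]]'
python3 to.py .602,-.008,.132,1.893
python3 - <<'E'
from h import *
a=grab('side','s5');b=grab('wrist','w7')
c=cv2.resize(a['img'][120:220,160:240],(480,600),interpolation=cv2.INTER_CUBIC)
d=cv2.resize(b['img'][130:290,216:296],(300,600),interpolation=cv2.INTER_CUBIC)
cv2.imwrite('pics/v5.png',np.hstack([c,d])[:,:,::-1])
E
```

```text
clock: 17.35
position: [0.603, -0.0064, 0.1481]
tool_rot: [3.141, 0.0, 1.893]
force: [0.8, 0.3, -0.6]
grip_width: 0.0207
finger_force: 49.1
t 17.35 p [ 0.603  -0.0064  0.1481] rpy [3.141 0.    1.893] F [ 0.75  0.26 -0.6 ] w 0.0207 ff 49.11 q7 -0.16
.602,-.008,.132,1.893 -> [-0.0059 -0.0071  0.0803] [ 0.0004  0.0001 -0.0001]
```

View pics/v5.png

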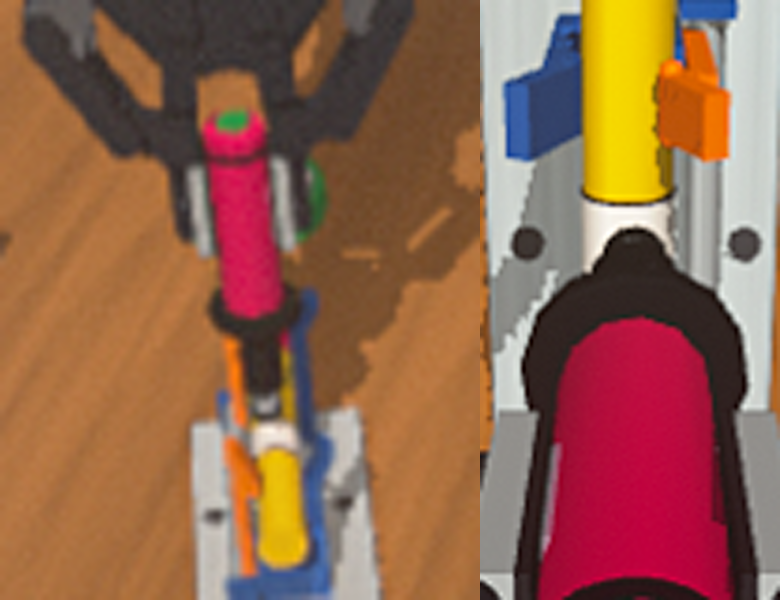

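The left (side) part shows the foot at about (265,405), just above the white band at (275,437). The right (wrist) part shows the barrel at x≈632 over the tube's centreline at x≈628. I'll check the along-tube offset numerically.

```bash
python3 - <<'E'
from h import *
f=load('s5');c=lambda u,v:(160+u/6,120+v/6)
u=np.array([-.316,.949])
def sh(n,uv,z):
    X=ray(f,[c(*uv)],z)[0];d=X[:2]-[.602,-.008];print(n,X.round(4),'along',(d@u).round(4),'across',(d@[.949,.316]).round(4))
sh('foot bottom',(265,412),.0764)
sh('foot bottom lowfront',(265,418),.0764)
sh('collar mid',(255,310),.1215+.003)
sh('band near edge',(277,452),.064);sh('band far edge',(275,422),.064)
# band from the earlier unobstructed pictures
for n in('zwrist','ztop','s3','w7'):
    f2=load(n);P=cloud(f2);H,S,V=cv2.cvtColor(f2['img'],cv2.COLOR_RGB2HSV).astype(int).transpose(2,0,1)
    d=P[...,:2]-np.array([.602,-.008]);al=d@u;ac=d@np.array([.949,.316])
    m=(abs(ac)<.006)&(abs(al)<.05)&(P[...,2]>.058)&(P[...,2]<.07)
    w=m&(S<70)&(V>140);y=m&(H>20)&(H<34)&(S>130)
    if w.sum()>5: print(n,w.sum(),'band',np.percentile(al[w],[2,98]).round(4),'z',np.percentile(P[w][:,2],90).round(4),'yellow +',al[y&(al>0)].min().round(4) if (y&(al>0)).any() else '', 'yellow -',al[y&(al<0)].max().round(4) if (y&(al<0)).any() else '','across', np.median(ac[y|w]).round(4))
E
```

```text
foot bottom [ 0.6011 -0.0052  0.0764] along 0.0029 across 0.0001
foot bottom lowfront [ 0.6001 -0.0016  0.0764] along 0.0066 across 0.0002
collar mid [ 0.5997 -0.0035  0.1245] along 0.005 across -0.0007
band near edge [0.5955 0.0026 0.064 ] along 0.0121 across -0.0029
band far edge [ 0.6012 -0.0152  0.064 ] along -0.0066 across -0.003
zwrist 233 band [-0.0079  0.0076] z 0.0654 yellow + 0.0085 yellow - -0.009 across 0.0001
ztop 35 band [-0.0057  0.0096] z 0.0654 yellow + 0.0116 yellow - -0.0079 across -0.0006
s3 22 band [-0.0098  0.0064] z 0.065 yellow + 0.0106 yellow - -0.0123 across -0.0003
w7 129 band [-0.0031  0.0077] z 0.0654 yellow + 0.0087 yellow -  across 0.0002
```

```bash
python3 -m inch '[[-0.01,-0.005,0.02,0,0,0,0],[-0.01,-0.005,0.04,0,0,0,0],[-0.01,-0.005,0.05,0,0,0,0],[-0.01,-0.005,0.055,0,0,0,0],[-0.01,-0.005,0.055,0,0,0,0],[-0.01,-0.005,0.055,0,0,0,0]]'; python3 to.py
python3 -m inch '[[0,0,0.006,0,0,0,0],[0,0,0.012,0,0,0,0],[0,0,0.018,0,0,0,0],[0,0,0.024,0,0,0,0],[0,0,0.024,0,0,0,0],[0,0,0.024,0,0,0,0],[0,0,0.024,0,0,0,0]]'; for i in 1 2 3 4 5 6; do python3 -m inch '[[0,0,0,0,0,0,0]]' | sed -n '2p;4p' ; done
```

```text
clock: 18.2
position: [0.6024, -0.0087, 0.1367]
tool_rot: [3.141, 0.0, 1.893]
force: [-0.3, 0.2, -0.6]
grip_width: 0.021
finger_force: 49.1
t 18.2 p [ 0.6024 -0.0087  0.1367] rpy [3.141 0.    1.893] F [-0.3   0.18 -0.57] w 0.021 ff 49.11 q7 -0.16
clock: 19.08
position: [0.6024, -0.0087, 0.1319]
tool_rot: [3.141, 0.0, 1.893]
force: [0.8, 0.6, 0.8]
grip_width: 0.0211
finger_force: 49.1
position: [0.6024, -0.0086, 0.1319]
force: [0.1, 0.5, 1.6]
position: [0.6024, -0.0087, 0.1318]
force: [0.6, 0.6, 1.7]
position: [0.6024, -0.0087, 0.1318]
force: [0.5, -0.1, 1.4]
position: [0.6024, -0.0087, 0.1318]
force: [0.3, -0.4, 1.5]
position: [0.6024, -0.0087, 0.1318]
force: [0.5, 0.5, 2.1]
position: [0.6023, -0.0086, 0.1318]
force: [0.4, -0.6, 1.3]
```

Net contact is about 2.3 N (1.6 N measured minus the −0.7 N free-hanging baseline), so the nose is in about 3.8 mm. The final tube check and handing in follow.

```bash
python3 seat.py; python3 -c "
from workcell import bot
print(bot.job_done())"
```

```text
axis x@y0,slope,z@y0,dz [ 0.5988 -0.3306  0.055  -0.0006] yaw 0.319 125 yrange -0.0504 0.05
ora 1 41 [0.6032 0.0284 0.0652]
ora -1 20 [ 0.6346 -0.0628  0.0453]
band 17 [ 0.5958 -0.0054  0.0617]
the job is handed in; nothing more can be done
None
```

The job is handed in, with no verdict returned: the yellow tube measured home in the farthest clip with the jaw arms back in place, and the probe was held upright on the white band at about 2.3 N (nose in about 4 mm); the first two grasps on the tube closed too high, and one pressed on it in its rest with about 17 N.

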